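# Make up two microscope accessory kits

## Task

Make up the two microscope accessory kits from the parts standing on the bench: in the two-pocket tray put the wide eyepiece in the larger pocket and the short objective in the smaller one; in the three-place tray put the narrow eyepiece in the middle pocket, the long objective in the end pocket, and the camera tube fully down in the keyed mount with its two lugs in the notches. Stand everything upright, set the parts down gently without dropping them, and leave the bottle, the slide box and the dish where they are.

Things in the scene. Friction and masses are not known exactly. Their poses are not given: they have to be found in the camera images.
- eyepiece_wide_mid (a point): Wide eyepiece, standing upright: black round barrel 46 mm in diameter (from 14 mm up to the top) on a bare metal sleeve 36 mm in diameter; 50 mm tall, about 0.12 kg. The point is its centre, half-way up; z is its upright axis. Round: its yaw means nothing.
- eyepiece_narrow_mid (a point): Narrow eyepiece, standing upright: black round barrel 32 mm in diameter (from 14 mm up to the top) on a bare metal sleeve 26 mm in diameter; 60 mm tall, about 0.09 kg. The point is its centre, half-way up; z is its upright axis. Round: its yaw means nothing.
- objective_short_mid (a point): Short objective, standing upright: squat steel barrel 34 mm in diameter (from 6 to 40 mm up), flat stepped nose 26 mm in diameter above it, brass foot 28 mm in diameter; 46 mm tall, about 0.12 kg. The point is its centre, half-way up; z is its upright axis. Round: its yaw means nothing.
- objective_long_mid (a point): Long objective, standing upright: slim steel barrel 26 mm in diameter (from 5 to 50 mm up) that tapers above that to a 13 mm tip, brass foot 24 mm in diameter; 66 mm tall, about 0.12 kg. The point is its centre, half-way up; z is its upright axis. Round: its yaw means nothing.
- camera_tube_mid (a point): Camera tube, standing upright: aluminium tube 40 mm in diameter and 60 mm tall, about 0.12 kg, black at the top end, with two opposite lugs at its foot, each 10 mm wide and 9 mm high and reaching 29 mm from the tube's axis. The point is its centre, half-way up; z is its upright axis. The lugs point along its +x and -x (a half turn makes no difference), so it is gripped across its y.
- tray_two: Fixed white kit tray, 138 x 80 mm, two pockets in a row. Origin: centre of underside; x along its length, within 0.35 rad of the robot's x. Floor top at z = 4 mm, rim and divider tops at z = 12 mm, 4 mm thick. Inside: larger pocket 70 (along x) by 72 mm, centred at x = -30 mm, y = 0 (the end nearer the robot); smaller pocket 56 by 72 mm, centred at x = +37 mm, y = 0.
- tray_three: Fixed white tray, 208 x 80 mm; origin, axes, floor and rims as tray_two. At x -62 mm (end nearer the robot) a dark keyed mount: ring wall 47 mm inside, 63 outside, top at z = 13 mm, tray floor inside, two 15 mm notches through it towards the tray's +x and -x. The tube, keyed in, stands on the floor; else 9 mm too high. Pockets: middle 60 x 72 mm at x +10, end 56 x 72 mm at x +72; all at y 0.
- bottle: Bystander: white plastic cleaner bottle with a black cap, 48 mm in diameter, 120 mm tall, loose. Origin: centre of its underside.
- slide_box: Bystander: closed wooden slide box 62 x 92 x 34 mm, loose. Origin: centre of its underside.
- dish: Bystander: shallow white dish 60 mm in diameter, 18 mm high, loose. Origin: centre of its underside.
There are look-alikes about, which are no part of the job. Leave any purple look-alike of the part that bears eyepiece_wide_mid alone. What is shaped like the part that bears objective_short_mid but orange is not meant.

How it is judged:
By the outcome, as a careful person would: the job done as asked, in the order asked, and still so for the second after the job is handed in, with the robot touching nothing.
It also fails if it takes over 118 s, if anything falls off the work surface, if the arm or the gripper's body presses on something with over 40 N, if the wrist force passes 120 N, or if a joint passes its speed limit or range.

## Robot

A 7-joint arm with a two-finger parallel gripper is mounted at the origin on the work surface. World frame = base frame: x ahead of the robot, y to its left, z up, the work surface at z = 0. Lengths are in m, angles in rad, forces in N, time in s.
With the tool pointing down it reaches from about 0.4 to 0.85 m from the base axis. Payload 10.4 kg.
Tool frame: the origin (TCP) lies midway between the tips of the shut fingers; the grasp point (between the pads) lies 19 mm behind it (r.grasp_offset is the distance from the TCP to the grasp point, in m); z points along the fingers, y is the line along which they close (so a half turn about z gives the same grasp; the last joint's range is limited). The gripper opens to 87 mm and grips with 3 to 60 N. Pads are 19 mm wide; open, the fingers measure 117 mm over their backs; the gripper's body (75 mm by 190 mm) begins 51 mm behind the grasp point.
Start: joints at [1.263, 0.332, -0.065, 1.46, 0.022, 1.35, -0.088], TCP at [0.176, -0.6, 0.223] pointing down, gripper open.
Joint ranges: [-2.6, 2.6], [-0.5, 2.12], [-1.47, 1.34], [0.16, 2.42], [-1.27, 4.41], [0.06, 2.06], [-2.6, 2.6]. Speed limits (rad/s): [2.22, 2.22, 2.79, 2.79, 3.14, 3.14, 3.14].

## Interface

Orientations are given as a unit quaternion [x, y, z, w].
In Python, from bench import r gives the robot as it stands.
- The arm moves only by the tool drive_tool, never from a script. Its argument "moves" is a list that holds one entry, the list of rows, each a list of 7 numbers: the shift along the tool's x, y, z in m, then the turn, a rotation vector about the tool's x, y, z in rad, then the opening, from 0 (shut) to 1 (fully open). In form: [[[tx, ty, tz, ax, ay, az, jaw], ...]]. A call has 1 to 10 rows; each row shifts and turns the commanded pose from where the row before left it, along the tool's axes as they then stand; what a row does not reach is not made up. A row lasts 1/10 s, in which the tool goes at most 50 mm and 8.59 degrees, less where a joint would pass 70% of its speed; a pose out of reach is approached as far as the arm can. A call is refused whole if a number of a shift passes 0.05 or a number of a turn 0.15, either way. A call with a gripper value outside its range is refused whole. The fingers move at their own pace and stop on an object; "squeeze" is the grip in N (left out, the last holds). Time passes only in rows, so rows that do not move let the fingers close. It gives the time, the measured TCP pose, the force, the opening and the grip force at its end, in the units of the state.
- r.read_state(): the state, without advancing time (a new reading comes with each control period).
- r.camera(name): name is "scene" or "top"; returns the picture (480x640x3 uint8, red, green, blue); there is no depth.
- r.camera_info(name): a dict with "mtx" (3x3 intrinsics, pixels), "rvec" (rotation vector, rad) and "tvec" (3), from world to camera coordinates, as OpenCV has them. Camera axes: x right, y down, z forward; pixel columns grow to the right and rows downward; lengths in m; the calibration is good to about 2 mm. A picture is of the moment at which its call begins. camera_info takes no time and is no camera call.
- r.close_job(): hands the job in; it is judged then, once.
Trained networks look in the newest picture that a camera, given by its name, has taken for a name from the list of things; names that differ only in an ending like _2 or _b are one class to them, and where a whole thing is asked for, a point or a joint stands for the part that bears it (a point fixed in the world has none). Each returns a list of dicts, best first, with "conf" (0 to 1); they miss things now and then, are a little off and sometimes report something else, mostly with a low value. They report only what shows in the picture. A call takes as long as a camera call. They do not tell look-alikes from the thing itself.
- r.find_in(camera, query): "bbox" ([left, top, right, bottom] in pixels, round what is visible of it).
- r.place_of(camera, query): "at" ([column, row] in pixels: a listed point, or the origin of a listed thing).
The state is a dict: "time": time; "joint_positions": joint angles; "joint_vel": joint speeds; "joint_torque": joint torques, N m; "ee_pos": TCP position; "eef_rot": TCP orientation; "ft_force": force on the tool from outside, world axes, zero at the start; "torque": the same for the moment, N m; "width": finger opening in m; "grip_force": force on a finger pad.
Only numpy, scipy, OpenCV 4.12 (cv2) and the standard library are available. Lean on these libraries where they do the work, as an engineer would, in place of code of your own. Each camera call takes 0.05 s, during which the arm holds its last target. There are 200 camera calls.

## Working session

There is one attempt and no reset: what is moved stays moved. The work goes in short steps, Python scripts to look and compute and a tool call to move; the robot and the scene stay as the last step left them, time stands still between calls to the robot, and variables do not carry over. Pictures are saved under pics/ and viewed, at most 14 in all, crops included, and the job is handed in when it is done.

Besides the shell and the picture viewer there is one more tool, called after "Request:" as name(argument=value, ...), one argument or row to a line, values as JSON. drive_tool: Moves the arm, as the interface text tells. Its arguments: {"type":"object","properties":{"moves":{"type":"array"},"squeeze":{"type":"number"}},"required":["moves"]}

```bash
mkdir -p pics; ls
python3 - <<'E'
from bench import r
import cv2
s=r.read_state(); print({k:s[k] for k in('time','ee_pos','eef_rot','width')})
for c in('scene','top'):
    cv2.imwrite(f'pics/{c}0.png',r.camera(c)[...,::-1]); i=r.camera_info(c); print(c,i)
    for q in ['eyepiece_wide_mid','eyepiece_narrow_mid','objective_short_mid','objective_long_mid','camera_tube_mid','tray_two','tray_three','bottle','slide_box','dish']:
        print(q,[(([round(v) for v in d['at']]),round(d['conf'],2)) for d in r.place_of(c,q)][:4])
E
```

```text
pics
{'time': 0.0, 'ee_pos': array([ 0.17548064, -0.59947432,  0.22175043]), 'eef_rot': array([ 9.89876948e-01,  1.41926513e-01, -1.42804651e-04, -6.87008116e-04]), 'width': 0.08689219303224784}
scene {'mtx': array([[448.17722376,   0.        , 323.19239117],
       [  0.        , 448.17722376, 237.34540571],
       [  0.        ,   0.        ,   1.        ]]), 'rvec': array([ 1.34081743,  2.36735468, -0.77543038]), 'tvec': array([ 0.29925612, -0.34091862,  1.05518657])}
eyepiece_wide_mid [([218, 232], 0.95), ([260, 270], 0.91), ([366, 314], 0.49)]
eyepiece_narrow_mid [([341, 245], 0.6)]
objective_short_mid [([416, 232], 0.85), ([406, 197], 0.69)]
objective_long_mid [([367, 311], 0.67), ([420, 228], 0.54)]
camera_tube_mid [([327, 189], 0.62)]
tray_two [([216, 180], 0.95)]
tray_three [([497, 325], 0.87), ([259, 270], 0.73), ([191, 313], 0.55)]
bottle [([260, 355], 0.57), ([362, 311], 0.55)]
slide_box [([193, 312], 0.56)]
dish [([367, 419], 0.93)]
top {'mtx': array([[538.34308364,   0.        , 324.94435601],
       [  0.        , 538.34308364, 228.30496697],
       [  0.        ,   0.        ,   1.        ]]), 'rvec': array([ 2.13366289, -2.099598  ,  0.17623595]), 'tvec': array([-0.01288711,  0.56754346,  0.90402614])}
eyepiece_wide_mid [([425, 201], 0.66), ([372, 191], 0.57)]
eyepiece_narrow_mid [([317, 245], 0.58)]
objective_short_mid [([267, 302], 0.89)]
objective_long_mid []
camera_tube_mid [([367, 302], 0.76)]
tray_two [([485, 273], 0.68)]
tray_three [([171, 255], 0.56), ([329, 138], 0.15)]
bottle [([327, 136], 0.69)]
slide_box [([401, 140], 0.6)]
dish [([243, 142], 0.96), ([486, 271], 0.29)]
```

View pics/scene0.png

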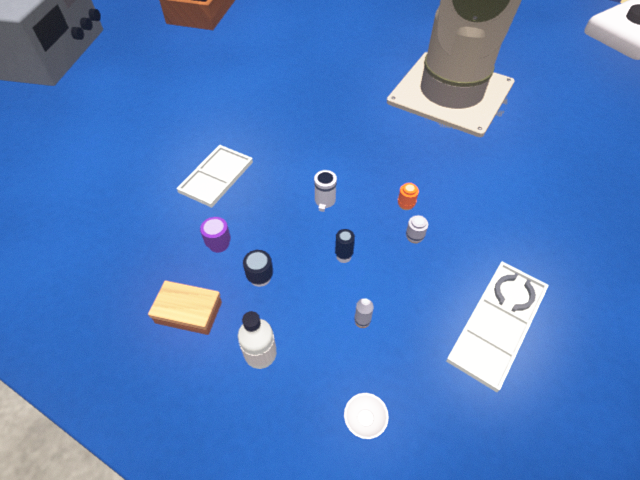

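View pics/top0.png

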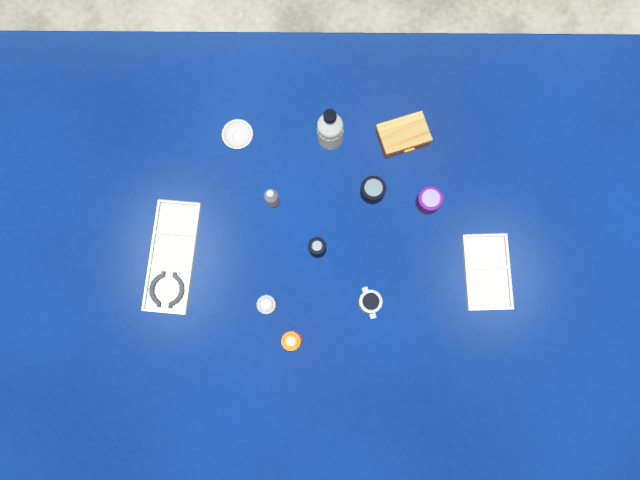

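The top view shows the black wide eyepiece at (373,189) with its purple look-alike at (430,199), and the steel short objective at (266,304) with its orange look-alike at (291,341). The narrow eyepiece is at (317,246), the long objective at (271,197) and the camera tube at (370,301). Tray two is at (488,272) and tray three at (171,257), with the ring at (167,290). I choose the black and the steel parts.

```bash
cat > h.py <<'E'
import numpy as np, cv2
from bench import r
def P(c):
    i=r.camera_info(c); return i['mtx'],cv2.Rodrigues(i['rvec'])[0],i['tvec']
def ray(c,uv,z):
    K,R,t=P(c); d=R.T@np.linalg.inv(K)@[uv[0],uv[1],1]; o=-R.T@t
    return (o+d*(z-o[2])/d[2])[:2]
def proj(c,p):
    K,R,t=P(c); q=K@(R@np.array(p)+t); return q[:2]/q[2]
H=dict(eyepiece_wide_mid=.05,eyepiece_narrow_mid=.06,objective_short_mid=.046,objective_long_mid=.066,camera_tube_mid=.06)
E
python3 - <<'E'
from h import *
np.set_printoptions(precision=4,suppress=True)
mids=dict(eyepiece_wide_mid=((372,191),(260,270)),eyepiece_narrow_mid=((317,245),(341,245)),objective_short_mid=((267,302),(416,232)),objective_long_mid=((271,198),(367,311)),camera_tube_mid=((367,302),(327,189)))
for k,(a,b) in mids.items(): print(k,ray('top',a,H[k]/2),ray('scene',b,H[k]/2))
im=cv2.imread('pics/top0.png'); 
hsv=cv2.cvtColor(im,cv2.COLOR_BGR2HSV)
m=((hsv[...,1]<90)&(hsv[...,2]>120)).astype(np.uint8)*255
for nm,(x0,y0,x1,y1) in dict(two=(450,220,530,320),three=(135,190,210,325)).items():
    mm=np.zeros_like(m); mm[y0:y1,x0:x1]=m[y0:y1,x0:x1]
    ys,xs=np.nonzero(mm); w=np.array([ray('top',(x,y),.012) for x,y in zip(xs,ys)],np.float32)
    print(nm,cv2.minAreaRect(w))
cv2.imwrite('pics/a.png',cv2.resize(im[170:350,235:455],None,fx=3.5,fy=3.2,interpolation=cv2.INTER_CUBIC)[:600])
c=cv2.resize(im[280:325,345:395],None,fx=8,fy=8,interpolation=cv2.INTER_CUBIC)
d=cv2.resize(im[265:320,135:195],None,fx=6.5,fy=6.5455,interpolation=cv2.INTER_CUBIC)
cv2.imwrite('pics/b.png',np.hstack([c,d[:360,:]]))
E
```

```text
eyepiece_wide_mid [ 0.6442 -0.089 ] [ 0.6437 -0.0841]
eyepiece_narrow_mid [0.5409 0.0105] [0.5351 0.0061]
objective_short_mid [0.4375 0.0982] [0.439  0.1023]
objective_long_mid [0.6264 0.0966] [0.6236 0.1014]
camera_tube_mid [ 0.4402 -0.0801] [ 0.4376 -0.0789]Traceback (most recent call last):
  File "<stdin>", line 10, in <module>
  File "h.py", line 6, in ray
    K,R,t=P(c); d=R.T@np.linalg.inv(K)@[uv[0],uv[1],1]; o=-R.T@t
          ~^^^
  File "h.py", line 4, in P
    i=r.camera_info(c); return i['mtx'],cv2.Rodrigues(i['rvec'])[0],i['tvec']
ValueError: time passes only in moves, steps and waits
```

```bash
sed -i 's/^def P(c):/import functools\n@functools.lru_cache\ndef P(c):/' h.py
cat >> h.py <<'E'
PR=dict(eyepiece_wide_mid=[(0,18),(14,18),(14,23),(50,23)],eyepiece_narrow_mid=[(0,13),(14,13),(14,16),(60,16)],
 objective_short_mid=[(0,14),(6,17),(40,17),(46,13)],objective_long_mid=[(0,12),(5,13),(50,13),(66,6.5)],camera_tube_mid=[(0,20),(60,20)])
def pbox(c,k,xy,z0=0):
    a=np.linspace(0,2*np.pi,48); K,R,t=P(c)
    p=np.array([[xy[0]+q/1e3*np.cos(b),xy[1]+q/1e3*np.sin(b),z0+h/1e3] for h,q in PR[k] for b in a])
    q=(R@p.T).T+t; q=q@K.T; q=q[:,:2]/q[:,2:]; return np.r_[q.min(0),q.max(0)]
def nonblue(im):  # BGR
    b,g,rr=[im[...,i].astype(int) for i in range(3)]
    return ((b-rr<60)).astype(np.uint8)
E
python3 - <<'E'
from h import *
from scipy.optimize import least_squares
np.set_printoptions(precision=4,suppress=True)
mids=dict(eyepiece_wide_mid=((372,191),(260,270)),eyepiece_narrow_mid=((317,245),(341,245)),objective_short_mid=((267,302),(416,232)),objective_long_mid=((271,198),(367,311)),camera_tube_mid=((367,302),(327,189)))
ims={c:cv2.imread(f'pics/{c}0.png') for c in('top','scene')}
for k,(a,b) in mids.items():
    bx={}
    for c,uv in(('top',a),('scene',b)):
        n,l,st,ce=cv2.connectedComponentsWithStats(nonblue(ims[c]))
        lab=l[uv[1],uv[0]]; s=st[lab]; bx[c]=np.array([s[0],s[1],s[0]+s[2],s[1]+s[3]])-.5
    f=lambda xy,cs=('top','scene'):np.concatenate([pbox(c,k,xy)-bx[c] for c in cs])
    x0=ray('top',a,H[k]/2)
    for cs in(('top',),('scene',),('top','scene')):
        s=least_squares(f,x0,args=(cs,),loss='soft_l1'); print(k,cs,s.x,s.fun)
im=ims['top']
hsv=cv2.cvtColor(im,cv2.COLOR_BGR2HSV)
m=((hsv[...,1]<90)&(hsv[...,2]>120)).astype(np.uint8)*255
for nm,(x0,y0,x1,y1) in dict(two=(450,220,530,320),three=(135,190,210,325)).items():
    mm=np.zeros_like(m); mm[y0:y1,x0:x1]=m[y0:y1,x0:x1]
    ys,xs=np.nonzero(mm); w=np.array([ray('top',(x,y),.012) for x,y in zip(xs,ys)],np.float32)
    print(nm,cv2.minAreaRect(w*1000))
cv2.imwrite('pics/a.png',cv2.resize(im[170:355,235:455],None,fx=3.2,fy=3.2,interpolation=cv2.INTER_CUBIC)[:600])
c=cv2.resize(im[275:325,345:395],None,fx=8,fy=8,interpolation=cv2.INTER_CUBIC)
d=cv2.resize(im[268:318,140:190],None,fx=8,fy=8,interpolation=cv2.INTER_CUBIC)
cv2.imwrite('pics/b.png',np.hstack([c,d]))
E
```

```text
eyepiece_wide_mid ('top',) [ 0.6448 -0.0899] [-0.7541 -0.6229  0.711   0.6287]
eyepiece_wide_mid ('scene',) [ 0.6446 -0.0877] [-0.977  -0.3237  1.0665  0.2719]
eyepiece_wide_mid ('top', 'scene') [ 0.6448 -0.0888] [-1.3066 -0.6201  0.1374  0.6308 -1.6317 -0.5454  0.4284  0.0421]
eyepiece_narrow_mid ('top',) [0.5367 0.0098] [-0.7745 -0.7217  0.834   0.7519]
eyepiece_narrow_mid ('scene',) [0.5353 0.0121] [-1.221  -0.342   1.0849  0.3074]
eyepiece_narrow_mid ('top', 'scene') [0.5361 0.0109] [-1.4147 -0.3867  0.2244  1.0755 -2.0531 -0.3265  0.2098  0.3235]
objective_short_mid ('top',) [0.4328 0.0985] [-0.6373 -0.0087  0.6688  0.0049]
objective_short_mid ('scene',) [0.4316 0.0995] [-0.4171 -0.1015  0.3991  0.085 ]
objective_short_mid ('top', 'scene') [0.4323 0.0991] [-0.9907  0.2515  0.3289  0.2593 -0.7965  0.0984  0.0128  0.2891]
objective_long_mid ('top',) [0.6274 0.096 ] [-0.4046 -0.2845  0.4255  0.2938]
objective_long_mid ('scene',) [0.6275 0.0975] [-0.6867 -1.0384  0.6355  1.0284]
objective_long_mid ('top', 'scene') [0.6274 0.0968] [-0.8216 -0.2602  0.0263  0.3169 -1.0533 -1.3445  0.2397  0.7274]
camera_tube_mid ('top',) [ 0.4407 -0.0848] [ 0.0876  2.67   -0.0815 -4.8955]
camera_tube_mid ('scene',) [ 0.4426 -0.0805] [ 0.378   1.6174 -0.3785 -1.3545]
camera_tube_mid ('top', 'scene') [ 0.4401 -0.0835] [-0.6128  3.0349 -0.8247 -4.5476 -0.295   0.1565 -1.1122 -2.8721]
two ((500.736572265625, -299.0908508300781), (140.09324645996094, 84.68346405029297), 2.574625015258789)
three ((520.3984375, 279.1198425292969), (85.25128173828125, 209.61984252929688), 85.93384552001953)
```

View pics/a.png

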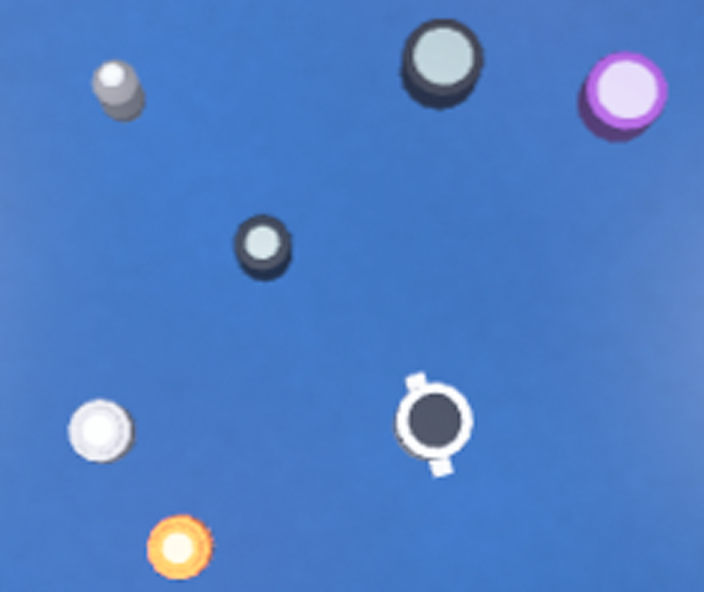

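View pics/b.png

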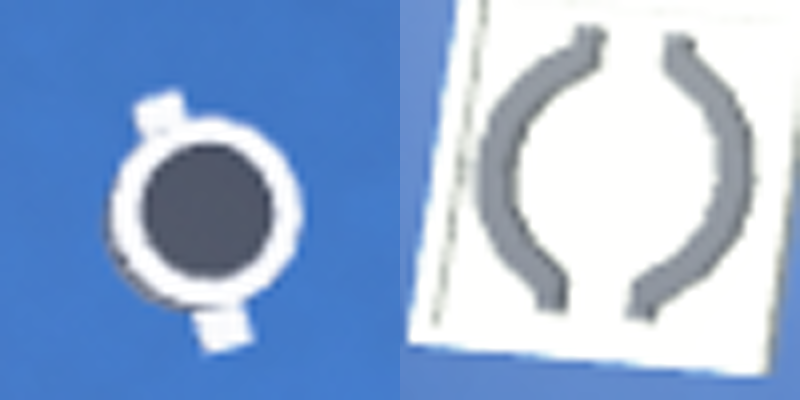

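Run:
```python
from h import *
np.set_printoptions(precision=4,suppress=True)
off=(345,275)
def w(x,y,z,o=off): return ray('top',((x+.5)/8-.5+o[0],(y+.5)/8-.5+o[1]),z)
a,b=w(156.5,99.5,.009),w(230,348,.009); print('tube',(a+b)/2,np.linalg.norm(a-b),np.arctan2(*(a-b)[::-1]))
print('tube top',w(207,209,.06))
o=(140,268);a,b=w(235,34,.013,o),w(197.5,310,.013,o); print('ring',(a+b)/2,np.linalg.norm(a-b),np.arctan2(*(a-b)[::-1]))
for n,c,y,xs in(('two',(.5007,-.2991),.0449,(-.03,.037)),('three',(.5204,.2791),-.071,(-.062,.01,.072))):
    for x in xs: print(n,x,np.array(c)+x*np.array([np.cos(y),np.sin(y)]))
for n,uv,z in(('purple',(430,199),.05),('orange',(291,341),.046),('bottle',(330,116),.12),('box',(404,135),.034),('dish',(237,134),.018)): print(n,ray('top',uv,z))
# scene view of trays: rim corners
for n,c,y,L in(('two',(.5007,-.2991),.0449,.138),('three',(.5204,.2791),-.071,.208)):
    R=np.array([[np.cos(y),-np.sin(y)],[np.sin(y),np.cos(y)]])
    for sx,sy in((1,1),(1,-1),(-1,-1),(-1,1)): p=np.array(c)+R@[sx*L/2,sy*.04]; print(n,proj('scene',[*p,.012]),proj('top',[*p,.012]))
```

```text
tube [ 0.4404 -0.0845] 0.05794335385185992 0.29335028445777867
tube top [ 0.441  -0.0842]
ring [0.4584 0.2835] 0.06281904046600718 -0.06508015185451194
two -0.03 [ 0.4707 -0.3004]
two 0.037 [ 0.5377 -0.2974]
three -0.062 [0.4586 0.2835]
three 0.01 [0.5304 0.2784]
three 0.072 [0.5922 0.274 ]
purple [ 0.6243 -0.1912]
orange [0.3705 0.0514]
bottle [ 0.7511 -0.0103]
box [ 0.7504 -0.1479]
dish [0.7547 0.168 ]
two [209.1749 203.6231] [462.3026 234.1945]
two [175.2285 188.4155] [505.8976 232.902 ]
two [218.3859 145.0343] [512.7502 308.6788]
two [250.6838 157.9586] [468.0048 309.9346]
three [497.1638 389.0994] [158.3047 198.8622]
three [445.3755 357.6599] [200.3273 202.3665]
three [499.3302 260.7732] [185.3145 314.1115]
three [545.9296 284.2873] [141.7087 310.1748]
```

Request:
drive_tool(
  moves=[
    [[0.046, -0.022, 0, 0, 0, 0.03, 1], [0.046, -0.022, 0, 0, 0, 0.03, 1], [0.046, -0.022, 0, 0, 0, 0.03, 1], [0.046, -0.022, 0, 0, 0, 0.03, 1], [0.046, -0.022, 0, 0, 0, 0.03, 1], [0.046, -0.022, 0, 0, 0, 0.03, 1], [0.046, -0.022, 0, 0, 0, 0.03, 1], [0.046, -0.022, 0, 0, 0, 0.03, 1], [0.046, -0.022, 0, 0, 0, 0.03, 1], [0.046, -0.022, 0, 0, 0, 0.015, 1]],
  ],
  squeeze=15,
)

```text
time: 2.1
ee_pos: [0.5895, -0.3191, 0.2229]
eef_rot: [1.0, -0.001, 0.0, 0.0]
ft_force: [0.2, -0.6, -0.1]
width: 0.0874
grip_force: 0.0
```

Request:
drive_tool(
  moves=[
    [[0.009, -0.038, 0, 0, 0, 0, 1], [0.009, -0.038, 0, 0, 0, 0, 1], [0.009, -0.038, 0, 0, 0, 0, 1], [0.009, -0.038, 0, 0, 0, 0, 1], [0.009, -0.039, 0, 0, 0, 0, 1], [0.01, -0.039, 0, 0, 0, 0, 1], [0, 0, 0.04, 0, 0, 0, 1], [0, 0, 0.04, 0, 0, 0, 1], [0, 0, 0.04, 0, 0, 0, 1], [0, 0, 0.03, 0, 0, 0, 1]],
  ],
)

```text
time: 3.1
ee_pos: [0.6419, -0.0903, 0.0699]
eef_rot: [1.0, -0.0, -0.001, -0.0]
ft_force: [0.3, -0.7, -0.4]
width: 0.087
grip_force: 0.0
```

Request:
drive_tool(
  moves=[
    [[0.001, 0, 0.02, 0, 0, 0, 1], [0, 0, 0.02, 0, 0, 0, 1], [0, 0, 0.015, 0, 0, 0, 1], [0, 0, 0, 0, 0, 0, 0.55], [0, 0, 0, 0, 0, 0, 0.45], [0, 0, 0, 0, 0, 0, 0.4], [0, 0, 0, 0, 0, 0, 0.4], [0, 0, 0, 0, 0, 0, 0.4]],
  ],
)

```text
time: 3.9
ee_pos: [0.6444, -0.0903, 0.0184]
eef_rot: [1.0, -0.0, 0.001, 0.0]
ft_force: [-0.6, -0.4, 0.1]
width: 0.055
grip_force: 0.0
```

Request:
drive_tool(
  moves=[
    [[0, 0, 0.003, 0, 0, 0, 0.35], [0, 0, 0, 0, 0, 0, 0.35], [0, 0, 0, 0, 0, 0, 0.35], [0, 0, 0, 0, 0, 0, 0.35], [0, 0, 0, 0, 0, 0, 0.35], [0, 0, 0, 0, 0, 0, 0.35]],
  ],
)

```text
time: 4.5
ee_pos: [0.6444, -0.0901, 0.0148]
eef_rot: [1.0, -0.0, 0.0, -0.0]
ft_force: [1.3, 1.0, 3.9]
width: 0.0459
grip_force: 15.0
```

Request:
drive_tool(
  moves=[
    [[0, 0, -0.01, 0, 0, 0, 0.35], [0, 0, -0.03, 0, 0, 0, 0.35], [0, 0, -0.04, 0, 0, 0, 0.35], [-0.01, 0.01, -0.03, 0, 0, 0, 0.35], [-0.027, 0.033, 0, 0, 0, 0, 0.35], [-0.028, 0.034, 0, 0, 0, 0, 0.35], [-0.028, 0.034, 0, 0, 0, 0, 0.35], [-0.028, 0.034, 0, 0, 0, 0, 0.35], [-0.028, 0.034, 0, 0, 0, 0, 0.35], [-0.025, 0.03, 0, 0, 0, 0, 0.35]],
  ],
)

```text
time: 5.5
ee_pos: [0.4673, -0.301, 0.1247]
eef_rot: [1.0, -0.001, -0.001, 0.0]
ft_force: [0.5, -0.3, -1.6]
width: 0.0455
grip_force: 15.0
```

Request:
drive_tool(
  moves=[
    [[0.002, -0.001, 0.03, 0, 0, 0, 0.35], [0, 0, 0.03, 0, 0, 0, 0.35], [0, 0, 0.02, 0, 0, 0, 0.35], [0, 0, 0.01, 0, 0, 0, 0.35], [0, 0, 0.005, 0, 0, 0, 0.35], [0, 0, 0, 0, 0, 0, 0.35], [0, 0, 0, 0, 0, 0, 0.35]],
  ],
)

```text
time: 6.2
ee_pos: [0.4725, -0.2985, 0.0306]
eef_rot: [1.0, -0.0, 0.001, 0.0]
ft_force: [-0.0, 0.5, -1.5]
width: 0.0454
grip_force: 15.0
```

Request:
drive_tool(
  moves=[
    [[0, 0, 0.004, 0, 0, 0, 0.35], [0, 0, 0.003, 0, 0, 0, 0.35], [0, 0, 0.002, 0, 0, 0, 0.35], [0, 0, 0.002, 0, 0, 0, 0.35], [0, 0, 0.001, 0, 0, 0, 0.35], [0, 0, 0, 0, 0, 0, 0.35], [0, 0, 0, 0, 0, 0, 0.35]],
  ],
)

```text
time: 6.9
ee_pos: [0.472, -0.2983, 0.0186]
eef_rot: [1.0, -0.0, -0.0, 0.0]
ft_force: [-5.1, 3.4, 12.0]
width: 0.0456
grip_force: 15.0
```

Request:
drive_tool(
  moves=[
    [[0, 0, 0, 0, 0, 0, 0.6], [0, 0, 0, 0, 0, 0, 0.7], [0, 0, 0, 0, 0, 0, 0.8], [0, 0, -0.02, 0, 0, 0, 0.9], [0, 0, -0.03, 0, 0, 0, 1], [0, 0, -0.04, 0, 0, 0, 1], [-0.004, -0.04, -0.03, 0, 0, 0, 1], [-0.004, -0.04, 0, 0, 0, 0, 1], [-0.005, -0.04, 0, 0, 0, 0, 1], [-0.005, -0.04, 0, 0, 0, 0, 1]],
  ],
)

```text
time: 7.9
ee_pos: [0.4537, -0.137, 0.1377]
eef_rot: [1.0, -0.0, 0.0, 0.0]
ft_force: [-0.0, 0.1, 0.3]
width: 0.0868
grip_force: 0.0
```

Request:
drive_tool(
  moves=[
    [[-0.004, -0.04, 0, 0, 0, 0, 1], [-0.004, -0.04, 0, 0, 0, 0, 1], [-0.004, -0.04, 0, 0, 0, 0, 1], [-0.004, -0.04, 0, 0, 0, 0, 1], [-0.003, -0.04, 0, 0, 0, 0, 1], [-0.003, -0.037, 0, 0, 0, 0, 1], [0, 0, 0.03, 0, 0, 0, 1], [0, 0, 0.03, 0, 0, 0, 1], [0, 0, 0, 0, 0, 0, 1]],
  ],
)

```text
time: 8.8
ee_pos: [0.4295, 0.0983, 0.0746]
eef_rot: [1.0, 0.0, -0.003, 0.0]
ft_force: [-0.3, -0.4, 0.1]
width: 0.0872
grip_force: 0.0
```

Request:
drive_tool(
  moves=[
    [[0.003, -0.001, 0.025, 0, 0, 0, 1], [0, 0, 0.02, 0, 0, 0, 0.8], [0, 0, 0.014, 0, 0, 0, 0.6], [0, 0, 0.004, 0, 0, 0, 0.45], [0, 0, 0, 0, 0, 0, 0.3], [0, 0, 0, 0, 0, 0, 0.25], [0, 0, 0, 0, 0, 0, 0.25], [0, 0, 0, 0, 0, 0, 0.25], [0, 0, 0, 0, 0, 0, 0.25], [0, 0, 0, 0, 0, 0, 0.25]],
  ],
)

```text
time: 9.8
ee_pos: [0.4353, 0.0996, 0.0149]
eef_rot: [1.0, -0.0, 0.0, 0.0]
ft_force: [-0.4, -0.9, 5.7]
width: 0.0336
grip_force: 15.0
```

Request:
drive_tool(
  moves=[
    [[0, 0, -0.01, 0, 0, 0, 0.25], [0, 0, -0.03, 0, 0, 0, 0.25], [0, 0, -0.04, 0, 0, 0, 0.25], [0.007, 0.02, -0.03, 0, 0, 0, 0.25], [0.011, 0.04, 0, 0, 0, 0, 0.25], [0.011, 0.04, 0, 0, 0, 0, 0.25], [0.011, 0.04, 0, 0, 0, 0, 0.25], [0.011, 0.04, 0, 0, 0, 0, 0.25], [0.011, 0.04, 0, 0, 0, 0, 0.25], [0.011, 0.04, 0, 0, 0, 0, 0.25]],
  ],
)

```text
time: 10.8
ee_pos: [0.508, -0.162, 0.125]
eef_rot: [1.0, -0.0, 0.0, -0.0]
ft_force: [0.2, 0.2, -1.4]
width: 0.0337
grip_force: 15.0
```

Request:
drive_tool(
  moves=[
    [[0.011, 0.04, 0, 0, 0, 0, 0.25], [0.011, 0.04, 0, 0, 0, 0, 0.25], [0.008, 0.04, 0, 0, 0, 0, 0.25], [0.003, 0.016, 0, 0, 0, 0, 0.25], [0, 0, 0, 0, 0, 0, 0.25], [0, 0, 0, 0, 0, 0, 0.25]],
  ],
)

```text
time: 11.4
ee_pos: [0.5409, -0.2953, 0.1245]
eef_rot: [1.0, 0.0, -0.0, -0.001]
ft_force: [1.2, 1.2, -1.5]
width: 0.0336
grip_force: 15.0
```

Request:
drive_tool(
  moves=[
    [[-0.001, 0.001, 0.03, 0, 0, 0, 0.25], [0, 0, 0.03, 0, 0, 0, 0.25], [0, 0, 0.02, 0, 0, 0, 0.25], [0, 0, 0.01, 0, 0, 0, 0.25], [0, 0, 0.005, 0, 0, 0, 0.25], [0, 0, 0.003, 0, 0, 0, 0.25], [0, 0, 0.002, 0, 0, 0, 0.25], [0, 0, 0.002, 0, 0, 0, 0.25], [0, 0, 0.001, 0, 0, 0, 0.25], [0, 0, 0, 0, 0, 0, 0.25]],
  ],
)

```text
time: 12.4
ee_pos: [0.54, -0.2974, 0.0217]
eef_rot: [1.0, -0.0, 0.0, 0.0]
ft_force: [1.7, 0.6, -1.2]
width: 0.0338
grip_force: 15.0
```

Request:
drive_tool(
  moves=[
    [[0, 0, 0.001, 0, 0, 0, 0.25], [0, 0, 0.001, 0, 0, 0, 0.25], [0, 0, 0.001, 0, 0, 0, 0.25], [0, 0, 0, 0, 0, 0, 0.25], [0, 0, 0, 0, 0, 0, 0.25]],
  ],
)

```text
time: 12.9
ee_pos: [0.54, -0.2975, 0.0189]
eef_rot: [1.0, -0.0, 0.0, 0.0]
ft_force: [-3.1, 0.6, 6.3]
width: 0.0338
grip_force: 15.0
```

Request:
drive_tool(
  moves=[
    [[0, 0, 0, 0, 0, 0, 0.45], [0, 0, 0, 0, 0, 0, 0.6], [0, 0, 0, 0, 0, 0, 0.7], [0, 0, -0.02, 0, 0, 0, 0.8], [0, 0, -0.03, 0, 0, 0, 1], [0, 0, -0.04, 0, 0, 0, 1], [0, -0.04, -0.03, 0, 0, 0, 1], [-0.001, -0.04, 0, 0, 0, 0, 1], [-0.001, -0.04, 0, 0, 0, 0, 1], [-0.001, -0.04, 0, 0, 0, 0, 1]],
  ],
)

```text
time: 13.9
ee_pos: [0.5368, -0.1359, 0.1388]
eef_rot: [1.0, -0.0, 0.0, 0.0]
ft_force: [0.8, 0.3, -1.0]
width: 0.0869
grip_force: 0.0
```

Request:
drive_tool(
  moves=[
    [[-0.001, -0.04, 0, 0, 0, 0, 1], [0, -0.04, 0, 0, 0, 0, 1], [0, -0.04, 0, 0, 0, 0, 1], [0, -0.028, 0, 0, 0, 0, 1], [0, 0, 0.025, 0, 0, 0, 1], [0, 0, 0.025, 0, 0, 0, 1], [0, 0, 0, 0, 0, 0, 1]],
  ],
)

```text
time: 14.6
ee_pos: [0.5338, 0.0106, 0.0856]
eef_rot: [1.0, 0.0, -0.003, -0.0]
ft_force: [-0.8, -0.9, 0.5]
width: 0.0869
grip_force: 0.0
```

Request:
drive_tool(
  moves=[
    [[0.001, 0, 0.025, 0, 0, 0, 1], [0, 0, 0.02, 0, 0, 0, 0.8], [0, 0, 0.014, 0, 0, 0, 0.6], [0, 0, 0.005, 0, 0, 0, 0.45], [0, 0, 0, 0, 0, 0, 0.3], [0, 0, 0, 0, 0, 0, 0.25], [0, 0, 0, 0, 0, 0, 0.22], [0, 0, 0, 0, 0, 0, 0.22], [0, 0, 0, 0, 0, 0, 0.22], [0, 0, 0, 0, 0, 0, 0.22]],
  ],
)

```text
time: 15.6
ee_pos: [0.5373, 0.0106, 0.0249]
eef_rot: [1.0, -0.0, 0.0, 0.0]
ft_force: [-0.4, -0.2, 2.7]
width: 0.0316
grip_force: 15.0
```

Request:
drive_tool(
  moves=[
    [[0, 0, -0.01, 0, 0, 0, 0.22], [0, 0, -0.03, 0, 0, 0, 0.22], [0, 0, -0.04, 0, 0, 0, 0.22], [0, -0.019, -0.02, 0, 0, 0, 0.22], [-0.001, -0.04, 0, 0, 0, 0, 0.22], [-0.001, -0.04, 0, 0, 0, 0, 0.22], [-0.001, -0.04, 0, 0, 0, 0, 0.22], [-0.001, -0.04, 0, 0, 0, 0, 0.22], [-0.001, -0.04, 0, 0, 0, 0, 0.22], [-0.001, -0.04, 0, 0, 0, 0, 0.22]],
  ],
)

```text
time: 16.6
ee_pos: [0.5308, 0.271, 0.125]
eef_rot: [1.0, -0.0, 0.0, 0.0]
ft_force: [0.3, -0.6, -0.3]
width: 0.0318
grip_force: 15.0
```

Request:
drive_tool(
  moves=[
    [[0, -0.01, 0.02, 0, 0, 0, 0.22], [0, 0, 0.03, 0, 0, 0, 0.22], [0, 0, 0.02, 0, 0, 0, 0.22], [0, 0, 0.01, 0, 0, 0, 0.22], [0, 0, 0.005, 0, 0, 0, 0.22], [0, 0, 0, 0, 0, 0, 0.22]],
  ],
)

```text
time: 17.2
ee_pos: [0.5312, 0.2795, 0.0397]
eef_rot: [1.0, -0.0, 0.0, 0.0]
ft_force: [0.7, 1.1, -1.1]
width: 0.0316
grip_force: 15.0
```

Request:
drive_tool(
  moves=[
    [[0, 0, 0.005, 0, 0, 0, 0.22], [0, 0, 0.003, 0, 0, 0, 0.22], [0, 0, 0.001, 0, 0, 0, 0.22], [0, 0, 0.001, 0, 0, 0, 0.22], [0, 0, 0.001, 0, 0, 0, 0.22], [0, 0, 0, 0, 0, 0, 0.22], [0, 0, 0, 0, 0, 0, 0.22]],
  ],
)

```text
time: 17.9
ee_pos: [0.5313, 0.2797, 0.0289]
eef_rot: [1.0, -0.0, 0.0, -0.0]
ft_force: [-1.0, -1.1, 5.0]
width: 0.0315
grip_force: 15.0
```

Request:
drive_tool(
  moves=[
    [[0, 0, 0, 0, 0, 0, 0.45], [0, 0, 0, 0, 0, 0, 0.6], [0, 0, 0, 0, 0, 0, 0.7], [0, 0, -0.02, 0, 0, 0, 0.8], [0, 0, -0.03, 0, 0, 0, 1], [0, 0, -0.04, 0, 0, 0, 1], [0.006, 0.013, -0.02, 0, 0, 0, 1], [0.02, 0.038, 0, 0, 0, 0, 1], [0.02, 0.038, 0, 0, 0, 0, 1], [0.02, 0.038, 0, 0, 0, 0, 1]],
  ],
)

```text
time: 18.9
ee_pos: [0.5977, 0.1512, 0.1387]
eef_rot: [1.0, 0.0, 0.0, 0.0]
ft_force: [0.4, -0.5, 0.5]
width: 0.0866
grip_force: 0.0
```

Request:
drive_tool(
  moves=[
    [[0.02, 0.038, 0, 0, 0, 0, 1], [0.01, 0.018, 0, 0, 0, 0, 1], [0, 0, 0.02, 0, 0, 0, 1], [0, 0, 0.02, 0, 0, 0, 1], [0, 0, 0, 0, 0, 0, 1]],
  ],
)

```text
time: 19.4
ee_pos: [0.6253, 0.096, 0.0956]
eef_rot: [1.0, -0.0, -0.002, 0.0]
ft_force: [0.1, 0.5, -0.5]
width: 0.0868
grip_force: 0.0
```

Request:
drive_tool(
  moves=[
    [[0.001, -0.001, 0.03, 0, 0, 0, 1], [0, 0, 0.025, 0, 0, 0, 0.8], [0, 0, 0.015, 0, 0, 0, 0.6], [0, 0, 0.005, 0, 0, 0, 0.45], [0, 0, 0, 0, 0, 0, 0.3], [0, 0, 0, 0, 0, 0, 0.2], [0, 0, 0, 0, 0, 0, 0.15], [0, 0, 0, 0, 0, 0, 0.15], [0, 0, 0, 0, 0, 0, 0.15], [0, 0, 0, 0, 0, 0, 0.15]],
  ],
)

```text
time: 20.4
ee_pos: [0.6282, 0.0975, 0.0237]
eef_rot: [1.0, -0.0, 0.0, 0.0]
ft_force: [-0.0, 0.8, 1.1]
width: 0.0254
grip_force: 14.9
```

Request:
drive_tool(
  moves=[
    [[0, 0, -0.01, 0, 0, 0, 0.15], [0, 0, -0.03, 0, 0, 0, 0.15], [0, 0, -0.03, 0, 0, 0, 0.15], [-0.004, -0.0175, -0.03, 0, 0, 0, 0.15], [-0.008, -0.04, 0, 0, 0, 0, 0.15], [-0.008, -0.04, 0, 0, 0, 0, 0.15], [-0.008, -0.04, 0, 0, 0, 0, 0.15], [-0.008, -0.04, 0, 0, 0, 0, 0.15], [0, 0, 0, 0, 0, 0, 0.15]],
  ],
)

```text
time: 21.3
ee_pos: [0.5885, 0.283, 0.1244]
eef_rot: [1.0, 0.005, -0.001, -0.002]
ft_force: [-0.7, 0.9, -2.0]
width: 0.0254
grip_force: 14.9
```

Request:
drive_tool(
  moves=[
    [[0, 0, 0.03, 0, 0, 0, 0.15], [0, 0, 0.025, 0, 0, 0, 0.15], [0, 0, 0.02, 0, 0, 0, 0.15], [0, 0, 0.008, 0, 0, 0, 0.15], [0, 0, 0.002, 0, 0, 0, 0.15], [0, 0, 0, 0, 0, 0, 0.15]],
  ],
)

```text
time: 21.9
ee_pos: [0.5925, 0.2753, 0.0394]
eef_rot: [1.0, -0.0, 0.0, -0.0]
ft_force: [0.9, 0.1, -0.6]
width: 0.0254
grip_force: 14.9
```

Request:
drive_tool(
  moves=[
    [[0, 0, 0.005, 0, 0, 0, 0.15], [0, 0, 0.003, 0, 0, 0, 0.15], [0, 0, 0.002, 0, 0, 0, 0.15], [0, 0, 0.001, 0, 0, 0, 0.15], [0, 0, 0.001, 0, 0, 0, 0.15], [0, 0, 0, 0, 0, 0, 0.15], [0, 0, 0, 0, 0, 0, 0.15]],
  ],
)

```text
time: 22.6
ee_pos: [0.5924, 0.275, 0.0276]
eef_rot: [1.0, -0.0, 0.0, 0.0]
ft_force: [-2.4, -2.9, 7.4]
width: 0.0258
grip_force: 15.0
```

Request:
drive_tool(
  moves=[
    [[0, 0, 0, 0, 0, 0, 0.45], [0, 0, 0, 0, 0, 0, 0.6], [0, 0, 0, 0, 0, 0, 0.7], [0, 0, -0.02, 0, 0, 0, 0.8], [0, 0, -0.03, 0, 0, 0, 1], [0, 0, -0.04, 0, 0, 0, 1], [-0.008, 0.02, -0.02, 0, 0, 0, 1], [-0.017, 0.04, 0, 0, 0, 0, 1], [-0.017, 0.04, 0, 0, 0, 0, 1], [-0.017, 0.04, 0, 0, 0, 0, 1]],
  ],
)

```text
time: 23.6
ee_pos: [0.5322, 0.1338, 0.1364]
eef_rot: [1.0, 0.0, 0.0, 0.0]
ft_force: [0.5, -0.7, -0.0]
width: 0.0858
grip_force: 0.0
```

Request:
drive_tool(
  moves=[
    [[-0.017, 0.04, 0, 0, 0, 0, 1], [-0.017, 0.04, 0, 0, 0, 0, 1], [-0.017, 0.04, 0, 0, 0, 0, 1], [-0.017, 0.04, 0, 0, 0, 0, 1], [-0.017, 0.04, 0, 0, 0, 0, 1], [-0.008, 0.019, 0, 0, 0, 0, 1], [0, 0, 0.02, 0, 0, -0.14, 1], [0, 0, 0.02, 0, 0, -0.14, 1], [0, 0, 0, 0, 0, -0.013, 1], [0, 0, 0, 0, 0, 0, 1]],
  ],
)

```text
time: 24.6
ee_pos: [0.44, -0.0836, 0.0968]
eef_rot: [0.99, 0.144, -0.0, -0.0]
ft_force: [1.1, 0.1, 0.4]
width: 0.0868
grip_force: 0.0
```

Request:
drive_tool(
  moves=[
    [[0, 0, 0.03, 0, 0, 0, 1], [0, 0, 0.025, 0, 0, 0, 0.8], [0, 0, 0.015, 0, 0, 0, 0.65], [0, 0, 0.005, 0, 0, 0, 0.55], [0, 0, 0, 0, 0, 0, 0.45], [0, 0, 0, 0, 0, 0, 0.4], [0, 0, 0, 0, 0, 0, 0.35], [0, 0, 0, 0, 0, 0, 0.3], [0, 0, 0, 0, 0, 0, 0.3], [0, 0, 0, 0, 0, 0, 0.3]],
  ],
)

```text
time: 25.6
ee_pos: [0.4406, -0.084, 0.0222]
eef_rot: [0.989, 0.146, 0.001, 0.0]
ft_force: [-0.7, 1.0, 6.7]
width: 0.0398
grip_force: 15.0
```

Run:
```python
from h import *
c=r.camera('top')[...,::-1]; cv2.imwrite('pics/top1.png',c)
a=cv2.resize(c[190:320,135:210],None,fx=4,fy=4,interpolation=cv2.INTER_CUBIC);b=cv2.resize(c[215:345,440:540],None,fx=4,fy=4,interpolation=cv2.INTER_CUBIC)
cv2.imwrite('pics/c.png',np.hstack([a,b]))
```

```text
(no output)
```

View pics/c.png

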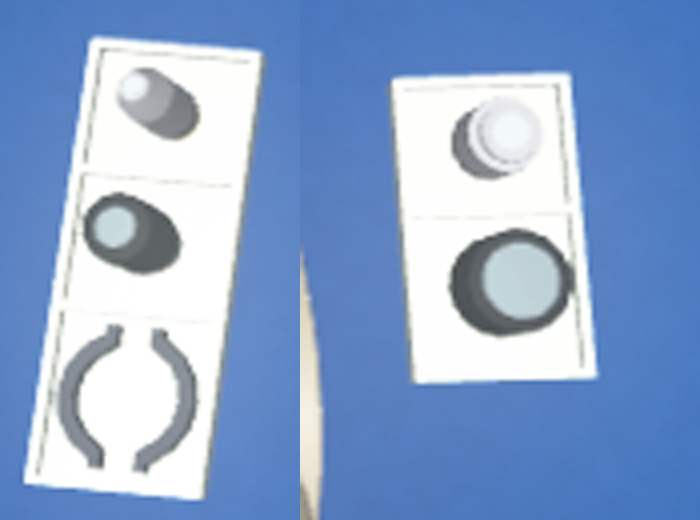

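The picture shows all four parts upright in their pockets: long at (160,105), narrow at (130,232), short at (500,135) and wide at (520,280). The ring mount is free.

Request:
drive_tool(
  moves=[
    [[0, 0, -0.01, 0, 0, 0, 0.3], [0, 0, -0.03, 0, 0, 0, 0.3], [0, 0, -0.035, 0, 0, 0, 0.3], [0, 0, -0.025, 0, 0, 0.09, 0.3], [0, 0, 0, 0, 0, 0.09, 0.3], [0, 0, 0, 0, 0, 0.09, 0.3], [0, 0, 0, 0, 0, 0.091, 0.3], [-0.001, -0.038, 0, 0, 0, 0, 0.3], [-0.001, -0.038, 0, 0, 0, 0, 0.3], [-0.001, -0.038, 0, 0, 0, 0, 0.3]],
  ],
  squeeze=20,
)

```text
time: 26.65
ee_pos: [0.4445, 0.0313, 0.1221]
eef_rot: [0.999, -0.034, 0.0, 0.0]
ft_force: [0.6, -0.4, -0.0]
width: 0.0396
grip_force: 20.1
```

Request:
drive_tool(
  moves=[
    [[-0.001, -0.038, 0, 0, 0, 0, 0.3], [-0.001, -0.038, 0, 0, 0, 0, 0.3], [-0.001, -0.038, 0, 0, 0, 0, 0.3], [-0.001, -0.038, 0, 0, 0, 0, 0.3], [0, -0.038, 0, 0, 0, 0, 0.3], [0, -0.038, 0, 0, 0, 0, 0.3], [0, -0.026, 0.02, 0, 0, 0, 0.3], [0, 0, 0.02, 0, 0, 0, 0.3], [0, 0, 0, 0, 0, 0, 0.3], [0, 0, 0, 0, 0, 0, 0.3]],
  ],
)

```text
time: 27.65
ee_pos: [0.4581, 0.2832, 0.0819]
eef_rot: [0.999, -0.034, -0.0, 0.0]
ft_force: [-0.7, -0.2, -0.5]
width: 0.0396
grip_force: 20.1
```

Request:
drive_tool(
  moves=[
    [[0, -0.0005, 0.02, 0, 0, 0, 0.3], [0, 0, 0.015, 0, 0, 0, 0.3], [0, 0, 0.004, 0, 0, 0, 0.3], [0, 0, 0, 0, 0, 0, 0.3], [0, 0, 0, 0, 0, 0, 0.3]],
  ],
)

```text
time: 28.15
ee_pos: [0.4585, 0.2844, 0.0432]
eef_rot: [0.999, -0.034, 0.0, -0.0]
ft_force: [1.1, -0.2, -0.5]
width: 0.0396
grip_force: 20.1
```

Run:
```python
from h import *
s=r.camera('scene')[...,::-1]; c=r.camera('top')[...,::-1]
z=lambda a,f:cv2.resize(a,None,fx=f,fy=f,interpolation=cv2.INTER_CUBIC)
cv2.imwrite('pics/d.png',np.hstack([z(s[240:340,450:560],4)[:400],z(c[260:325,135:195],6.154)[:400,:360]]))
```

```text
(no output)
```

View pics/d.png

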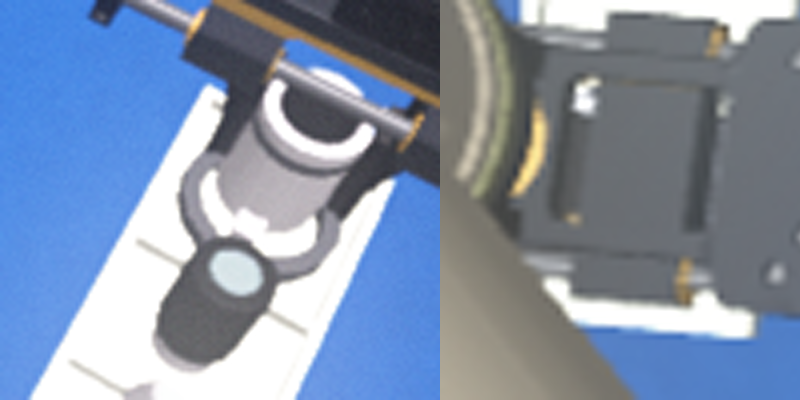

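The scene crop (left half) shows the tube over the ring with its front lug at (250,222), in line with the notch. I lower it slowly.

Request:
drive_tool(
  moves=[
    [[0, 0, 0.003, 0, 0, 0, 0.3], [0, 0, 0.003, 0, 0, 0, 0.3], [0, 0, 0.003, 0, 0, 0, 0.3], [0, 0, 0.002, 0, 0, 0, 0.3], [0, 0, 0, 0, 0, 0, 0.3]],
  ],
)

```text
time: 28.75
ee_pos: [0.4579, 0.2843, 0.0311]
eef_rot: [0.999, -0.034, -0.0, 0.0]
ft_force: [-0.2, 0.3, -1.2]
width: 0.0392
grip_force: 20.1
```

Request:
drive_tool(
  moves=[
    [[0, 0, 0.002, 0, 0, 0, 0.3], [0, 0, 0.001, 0, 0, 0, 0.3], [0, 0, 0.001, 0, 0, 0, 0.3], [0, 0, 0.001, 0, 0, 0, 0.3], [0, 0, 0, 0, 0, 0, 0.3], [0, 0, 0, 0, 0, 0, 0.3]],
  ],
)

```text
time: 29.35
ee_pos: [0.4581, 0.2843, 0.0264]
eef_rot: [0.999, -0.034, -0.0, 0.0]
ft_force: [-0.6, 0.6, -2.0]
width: 0.0395
grip_force: 20.1
```

Request:
drive_tool(
  moves=[
    [[0, 0, 0.001, 0, 0, 0, 0.3], [0, 0, 0, 0, 0, 0, 0.3], [0, 0, 0, 0, 0, 0, 0.3]],
  ],
)

```text
time: 29.65
ee_pos: [0.4581, 0.2843, 0.0263]
eef_rot: [0.999, -0.034, 0.0, 0.0]
ft_force: [-3.9, -2.2, 10.8]
width: 0.0398
grip_force: 20.0
```

Request:
drive_tool(
  moves=[
    [[0, 0, 0, 0, 0, 0, 0.6], [0, 0, 0, 0, 0, 0, 0.7], [0, 0, 0, 0, 0, 0, 0.8], [0, 0, -0.02, 0, 0, 0, 0.9], [0, 0, -0.03, 0, 0, 0, 1], [0, 0, -0.04, 0, 0, 0, 1], [0, 0, -0.04, 0, 0, 0, 1], [0, 0.03, -0.02, 0, 0, 0, 1], [0, 0.04, 0, 0, 0, 0, 1], [0, 0.04, 0, 0, 0, 0, 1]],
  ],
)

```text
time: 30.65
ee_pos: [0.4507, 0.1736, 0.176]
eef_rot: [0.999, -0.034, 0.001, -0.0]
ft_force: [0.6, -0.5, 0.1]
width: 0.0867
grip_force: 0.0
```

Request:
drive_tool(
  moves=[
    [[0, 0.04, 0, 0, 0, 0, 1], [0, 0.04, 0, 0, 0, 0, 1], [0, 0.04, 0, 0, 0, 0, 1], [0, 0.04, 0, 0, 0, 0, 1], [0, 0, 0, 0, 0, 0, 1], [0, 0, 0, 0, 0, 0, 1]],
  ],
)

```text
time: 31.25
ee_pos: [0.4397, 0.0144, 0.1754]
eef_rot: [0.999, -0.035, 0.0, 0.0]
ft_force: [-1.0, 1.1, 0.5]
width: 0.0869
grip_force: 0.0
```

Run:
```python
from h import *
s=r.camera('scene')[...,::-1]; c=r.camera('top')[...,::-1]
z=lambda a,f:cv2.resize(a,None,fx=f,fy=f,interpolation=cv2.INTER_CUBIC)
cv2.imwrite('pics/e.png',np.hstack([z(s[240:400,440:560],3.4),z(c[185:325,135:210],3.886)[:544]]))
cv2.imwrite('pics/scene2.png',s)
```

```text
(no output)
```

View pics/e.png

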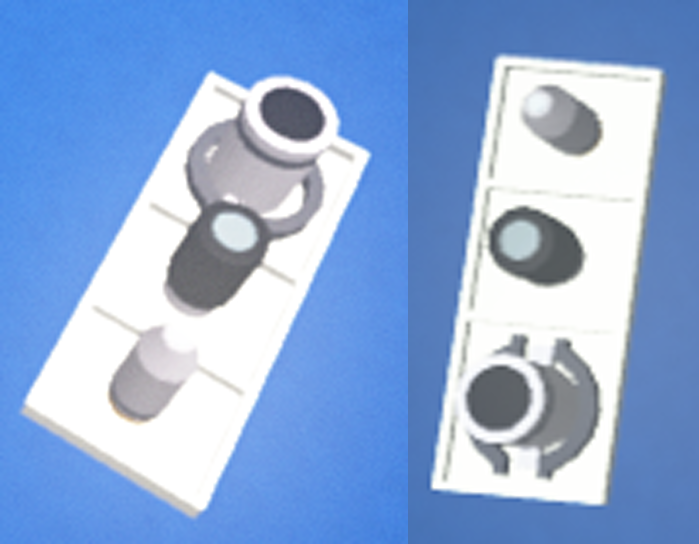

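View pics/scene2.png

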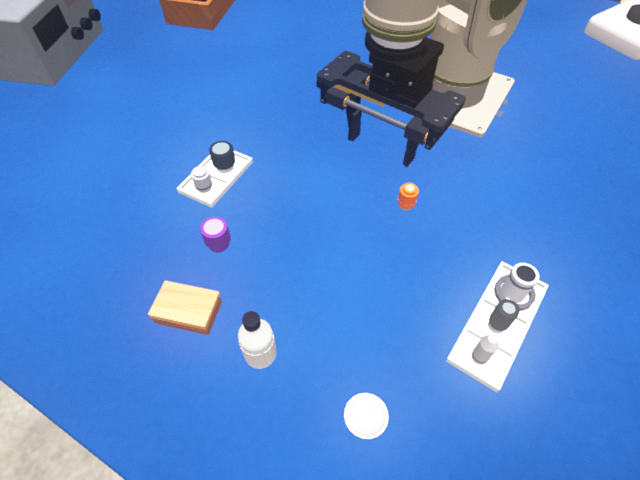

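The pictures show the tube seated with its lugs in the notches (545,350 and 525,462 in the crop). All the other parts stand upright in their pockets: wide (222,155), short (201,178), narrow (503,315) and long (486,347) in the scene view. The bottle, slide box, dish and both look-alikes have not moved.

```bash
python3 -c "
from bench import r
print(r.close_job())"
```

```text
the job is handed in; nothing more can be done
None
```

Both kits are made up and the job is handed in: all five parts stand upright in their places, the camera tube is keyed fully down in its mount, and the bottle, slide box and dish are where they were.

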